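Roll down the trim on a bowed panel edge in a floating jig

ROBOT

A 7-joint arm with a two-finger parallel gripper is mounted at the origin on the work surface. World frame = base frame: x ahead of the robot, y to its left, z up, the work surface at z = 0. Lengths are in m, angles in rad, forces in N, time in s.
With the tool pointing down it reaches from about 0.425 to 0.975 m from the base axis. Payload 16.7 kg.
Tool frame: the origin (TCP) lies at the very end of the fingers, on their centre line; the grasp point (between the pads) lies 19 mm behind it; z points along the fingers, y is the direction in which the jaws open and shut (so a half turn about z gives the same grasp; the last joint's range is limited). The gripper opens to 85 mm and grips with 20 to 120 N. Pads are 22 mm wide; open, the fingers measure 114 mm over their backs; the gripper's body (76 mm by 85 mm) begins 54 mm behind the grasp point. The pads swing forward as they close: fully open they stand 13 mm farther back than shut.
Start: joints at [-1.413, 0.426, 0.074, 1.606, -0.034, 1.111, -0.067], TCP at [0.205, 0.643, 0.231] pointing down, gripper open.
Joint ranges: [-2.85, 2.85], [-0.5, 2.14], [-1.23, 1.37], [0.21, 2.46], [-1.02, 4.16], [0.16, 2.05], [-2.73, 2.73]. Speed limits (rad/s): [1.89, 1.89, 2.39, 2.39, 3.01, 3.01, 3.01].

INTERFACE

Orientations are given as a unit quaternion [w, x, y, z].
In Python, from bench import * gives the robot as it stands. The module is installed in compiled form; this text tells all that it offers.
- The arm moves only by the shell command python3 -m handwheel 'ROWS' [FORCE]. ROWS is JSON, a list that holds one entry, the list of rows, each a list of 5 numbers: the shift along the tool's x, y, z as a fraction of full scale, then the turn about the tool's z as a fraction of full scale, then the opening, from 0 (shut) to 1 (fully open). In form: [[[dx, dy, dz, twist, jaw], ...]]. A call has 1 to 20 rows; each row is the pose to reach, as a shift and turn from the pose commanded when the call began, along the tool's axes at that moment, turning the shorter way round; what a row does not reach only later rows make up. Full scale, the value 1, is 200 mm for a shift and pi rad for a turn. A row lasts 1/8 s, in which the tool goes at most 62.5 mm and 10.7 degrees, less where a joint would pass 70% of its speed; a pose out of reach is approached as far as the arm can. A call with a number of a shift or a turn outside -1 to 1 is refused whole. A call with a gripper value outside its range is refused whole. The fingers move at their own pace and stop on an object; FORCE is the grip in N (left out, the last holds). Time passes only in rows, so rows that repeat a pose let the fingers close. It gives the time, the measured TCP pose, the force and the opening at its end, in the units of the state.
- state(): the state, without advancing time (a new reading comes with each control period).
- read_camera(name): name is "scene" or "top" or "wrist"; returns a dict with "color" (400x640x3 uint8, red, green, blue), "fx", "fy", "cx", "cy" (pixels), "R" (3x3) and "t" (3): a world point X has camera coordinates R X + t; the wrist camera has in their place "T_tool_cam" (4x4, takes a point from camera to tool coordinates, whose origin is the TCP and whose axes are the flange's). Camera axes: x right, y down, z forward; pixel columns grow to the right and rows downward; lengths in m; the calibration is good to about 2 mm. A picture is of the moment at which its call begins: read the wrist's pose just before it. There is no depth.
- close_job(): hands the job in, once; it reports no verdict.
The state is a dict: "t": time; "qpos": joint angles; "joint_velocities": joint speeds; "tau": joint torques, N m; "tcp_pos": TCP position; "ee_rot": TCP orientation; "force": force on the tool from outside, world axes, zero at the start; "moment": the same for the moment, N m; "gripper_width": finger opening in m.
Only numpy, scipy, OpenCV 4.12 (cv2) and the standard library are available. Lean on these libraries where they do the work, as an engineer would, in place of code of your own. Each camera call takes 0.05 s, during which the arm holds its last target. There are 200 camera calls.

TASK

Pick up the hand roller and gently set its wheel on the middle of the panel's bowed front edge, pressing until the sprung slide gives way about 60 mm; then, without lifting off and keeping the push between 3.5 and 6.5 N (slide 30 to 90 mm in) all the way, roll the wheel out to the left outer screw (robot's left), over to the right outer screw, and back to the middle. Finish while holding: keep the wheel balanced on the middle of the edge with the same push for a good five seconds, with the jig at rest near the middle of its cross travel, and stop there still pressing. The jig floats sideways with almost no friction and is driven by the push wherever the edge slopes, so steer it: never let it run into its side stops, and touch the jig with nothing but the roller, and leave the other things alone.

Things in the scene. Friction and masses are not known exactly. Their poses are not given: they have to be found in the camera images.
- jig: Fixed base of the floating jig: aluminium plate 300 x 400 x 16 mm with two dark steel side-stop blocks, 50 mm tall. Origin on the table top; its x points away from the robot (the pushing direction), y to the robot's left, z up. The plate spans x -120..+180, y -200..+200 mm. It is turned by up to 0.2 rad.
- cross (a joint): Cross slide of the jig (m): carriage with panel along the jig's y, 0 = middle, + = robot's left, stops at +-0.12 (beyond +-0.11 counts as run into). Moving mass 6 kg nominal (panel 4, may differ 20 %), friction 0.12 N, damping 0.6 N s/m, no spring. With the wheel s m left of edge_mid, a push of N newtons drives it by -N s / 0.32 newtons: unstable, time constant 0.6 s.
- press (a joint): Sprung press slide carrying the panel on the carriage (m), along the jig's x: 0 = out at its front stop, grows as the panel is pushed away from the robot, end at 0.13. Push = 2.0 N + 50 N/m x value: 0.03 is 3.5 N, 0.06 is 5 N, 0.09 is 6.5 N. Moving mass 4 kg, friction 0.15 N, damping 3 N s/m.
- edge_mid (a point): Middle of the panel's bowed front edge, mid thickness, 85 mm above the table, axes as the jig's, at jig x = -0.070 + press, y = cross. The panel is a grey plate 265 mm wide, 30 mm thick (70 to 100 mm up). Its aluminium front edge is an arc of radius 300 mm bulging to the robot (centre 300 mm along +x), usable to 95 mm either side, where grey end lugs stop the wheel.
- screw_left (a point): Left outer screw: dark head on top of the panel, 13 mm behind the edge, 53 mm left of edge_mid (55 mm along the edge). A middle screw marks edge_mid likewise. When the wheel touches the edge at this screw its centre is 58 mm left of edge_mid.
- screw_right (a point): Right outer screw, the mirror image of the left one.
- roller: Hand roller, 102 mm tall, 0.3 kg, standing upright in its cup: steel wheel below, 40 mm diameter, 30 mm high, spinning freely about the upright axis; above it a thin shank and a wooden handle 26 (x) x 24 (y) mm from 45 to 102 mm above the origin. Origin at the centre of the wheel's underside, z up along the handle.
- wheel_mid (a point): Centre of the roller's wheel, 15 mm above the roller's origin, on its axis; radius 20 mm. Wheel at edge height means this point is 85 mm above the table.
- cup: Fixed dark steel parking cup of the roller, 62 mm outside diameter, 22 mm tall, 50 mm inside, floor 6 mm thick; origin at its underside.
- mug: White mug, 80 mm diameter, 100 mm tall; bystander, not to be moved. Origin under its centre.
- flux: Amber bottle, 44 mm diameter, 110 mm tall; bystander. Origin under its centre.
- alcohol: Clear bottle, 48 mm diameter, 120 mm tall; bystander. Origin under its centre.
- tape: Roll of tape lying flat, 90 mm diameter, 24 mm tall; bystander. Origin under its centre.
- tray: Black parts tray 120 x 90 x 30 mm; bystander. Origin under its centre.

How it is judged:
On the way, in this order (a step that is already met when the one before it is completed fails the run):
1. wheel pressed on the middle of the edge, slide 30 to 90 mm in (y of wheel_mid in the frame of edge_mid between -0.03 and 0.03 m and value of joint press between 0.03 and 0.09 m and contact force between roller and jig between 2.5 and 8 N), for 0.3 s.
2. wheel rolled out to the left outer screw (centre 50 mm or more to the left) in the force band (y of wheel_mid in the frame of edge_mid above 0.05 m and value of joint press between 0.03 and 0.09 m and contact force between roller and jig between 2.5 and 8 N), for 0.1 s.
3. wheel rolled over to the right outer screw in the force band (y of wheel_mid in the frame of edge_mid below -0.05 m and value of joint press between 0.03 and 0.09 m and contact force between roller and jig between 2.5 and 8 N), for 0.1 s.
4. balanced on the middle (30 mm) in the force band, jig within 60 mm of the middle of its cross travel and slower than 50 mm/s, for 4 s (all of step 1 and value of joint cross between -0.06 and 0.06 m and velocity of joint cross between -0.05 and 0.05 m/s), for 4 s.
At the end, for the whole second after the job is handed in: The roller is held clear of the table, upright within 0.25 rad, its wheel pressing on the edge within 35 mm of its middle with the press slide 30 to 90 mm in (3.5 to 6.5 N), the jig within 70 mm of the middle of its cross travel and slower than 60 mm/s (y of wheel_mid in the frame of edge_mid between -0.035 and 0.035 m and value of joint press between 0.03 and 0.09 m and contact force between roller and jig between 2.5 and 8 N and value of joint cross between -0.07 and 0.07 m and velocity of joint cross between -0.06 and 0.06 m/s and height (world z) of roller above 0.055 m and angle between roller's own z axis and vertical below 0.25 rad); the arm keeps its last pose, push and grip.
It fails at once if wheel off the middle of the edge and close to it with the push out of the band (lifted, set down or pressed too hard away from the middle) ((y of wheel_mid in the frame of edge_mid above 0.04 m or y of wheel_mid in the frame of edge_mid below -0.04 m) and y of wheel_mid in the frame of edge_mid between -0.11 and 0.11 m and x of wheel_mid in the frame of edge_mid above -0.03 m and height (world z) of wheel_mid below 0.11 m and (value of joint press below 0.03 m or value of joint press above 0.09 m)).
It fails at once if slide pressed in beyond 100 mm, or roller slammed on the edge (over 20 N) (value of joint press above 0.1 m or contact force between roller and jig above 20 N).
It fails at once if jig run into a side stop (value of joint cross above 0.11 m or value of joint cross below -0.11 m).
It fails at once if jig touched with the gripper or arm (contact force between any of the fingers, the arm and jig above 0.5 N).
It fails at once if a bystander moved (distance of any of mug, flux, alcohol, tape, tray from where it was at the start of the episode above 0.04 m).
It also fails if it takes over 69 s, if anything falls off the work surface, if the arm or the gripper's body presses on something with over 40 N, if the wrist force passes 120 N, or if a joint passes its speed limit or range.

## Working session

There is one attempt and no reset: what is moved stays moved. The work goes in short steps, Python scripts to look and compute and a shell command to move; the robot and the scene stay as the last step left them, time stands still between calls to the robot, and variables do not carry over. Pictures are saved under pics/ and viewed, about 8 in all and at most 12, crops included, and the job is handed in when it is done.

```bash
mkdir -p pics; cat > h.py <<'E'
from bench import *
import numpy as np, cv2
def snap(n,f):
    c=read_camera(n); cv2.imwrite(f,c["color"][:,:,::-1]); return c
def ray(c,u,v,z):
    R=np.array(c["R"]);t=np.array(c["t"]);o=-R.T@t
    d=R.T@np.array([(u-c["cx"])/c["fx"],(v-c["cy"])/c["fy"],1]);return o+d*(z-o[2])/d[2]
def proj(c,X):
    p=np.array(c["R"])@np.array(X)+np.array(c["t"]);return c["fx"]*p[0]/p[2]+c["cx"],c["fy"]*p[1]/p[2]+c["cy"]
E
python3 - <<'E'
from h import *
s=state();print({k:np.round(s[k],3).tolist() for k in s})
for n in("top","scene"):
    c=snap(n,f"pics/{n}0.png");R=np.array(c["R"]);print(n,c["fx"],c["cx"],c["cy"],R.round(3).tolist(),(-R.T@np.array(c["t"])).round(3))
E
```

```text
{'t': 0.0, 'qpos': [-1.413, 0.427, 0.074, 1.607, -0.034, 1.111, -0.067], 'joint_velocities': [-0.001, 0.001, 0.0, -0.002, 0.0, 0.0, 0.0], 'tau': [-0.001, -94.984, 3.76, -46.35, 0.019, 0.01, 0.0], 'tcp_pos': [0.204, 0.643, 0.231], 'ee_rot': [-0.0, 0.153, 0.988, -0.001], 'force': [0.046, 0.371, -0.106], 'moment': [0.01, 0.016, -0.025], 'gripper_width': 0.085}
top 479.08525207190576 318.2087730170968 197.72813183876016 [[-0.011, -1.0, -0.011], [-0.995, 0.012, -0.098], [0.098, 0.01, -0.995]] [0.393 0.012 1.537]
scene 479.2783378117509 317.40453610888284 199.67070652249956 [[-0.333, 0.943, -0.016], [0.551, 0.181, -0.814], [-0.765, -0.279, -0.58]] [1.468 0.384 0.828]
```

View pics/top0.png

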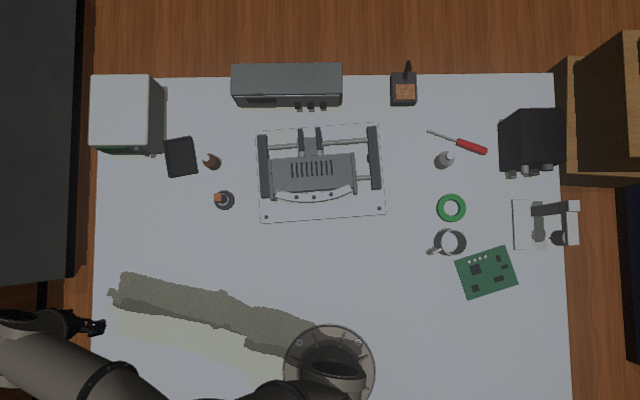

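View pics/scene0.png

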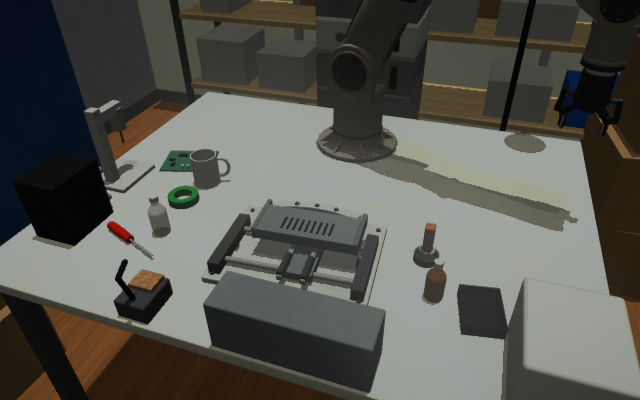

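```bash
python3 - <<'E'
import cv2,numpy as np
i=cv2.imread("pics/top0.png")
a=cv2.resize(i[110:235,190:395],None,fx=3.9,fy=3.9,interpolation=cv2.INTER_CUBIC);cv2.imwrite("pics/crop1.png",a)
E
```

```text
(no output)
```

View pics/crop1.png

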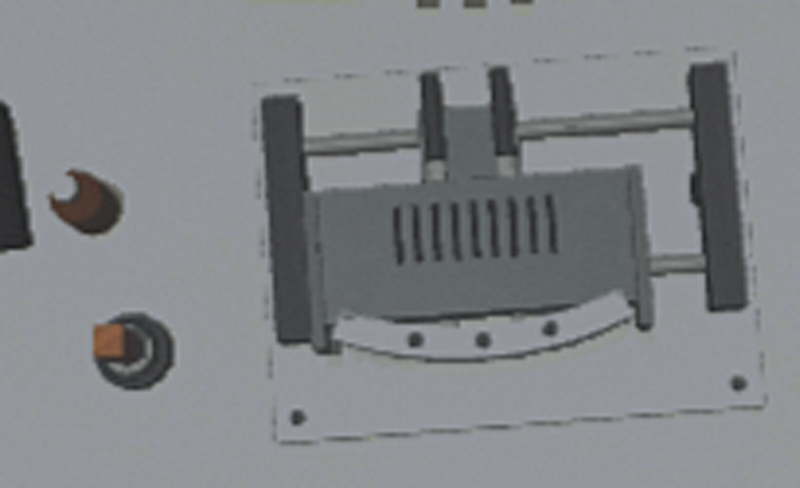

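```bash
python3 - <<'E'
from h import *
c=read_camera("top")
f=lambda x,y,z:ray(c,(x+.5)/3.9-.5+190,(y+.5)/3.9-.5+110,z)[:2]
P=np.array([f(*p,.016) for p in[(258,82),(735,48),(765,405),(278,441)]]);print(P.round(4))
# jig coords: farL,farR,nearR,nearL
J=np.array([(.18,.2),(.18,-.2),(-.12,-.2),(-.12,.2)])
a=J-J.mean(0);b=P-P.mean(0)
yaw=np.arctan2((a[:,0]*b[:,1]-a[:,1]*b[:,0]).sum(),(a*b).sum());R=np.array([[np.cos(yaw),-np.sin(yaw)],[np.sin(yaw),np.cos(yaw)]])
o=P.mean(0)-R@J.mean(0);print("yaw",yaw,"o",o,"res",(P-(o+J@R.T)).round(4).tolist())
for p in[(415,340),(483,340),(550,328)]:
    w=f(*p,.102);print("screw",w.round(4),((w-o)@R).round(4))
print("handle top",f(109,341,.108),"cup",f(133,350,.022))
for p in [(298,417),(738,383)]: print(((f(*p,.02)-o)@R).round(4))
# handle mask
im=c["color"].astype(int);m=((im[...,0]-im[...,2]>60)).astype(np.uint8);m[:, :205]=0;m[:,245:]=0;m[:185]=0;m[230:]=0
ys,xs=np.nonzero(m);print(xs.min(),xs.max(),ys.min(),ys.max(),xs.mean(),ys.mean())
E
```

```text
[[ 0.7637  0.2262]
 [ 0.7872 -0.17  ]
 [ 0.4903 -0.1876]
 [ 0.4655  0.2093]]
yaw 0.05986231406251447 o [0.59674714 0.01767812] res [[-0.0007, -0.0018], [-0.0012, 0.0012], [0.0014, 0.0015], [0.0005, -0.0008]]
screw [0.5382 0.0923] [-0.054  0.078]
screw [0.5376 0.0398] [-0.0578  0.0256]
screw [ 0.5463 -0.0121] [-0.0522 -0.0267]
handle top [0.5395524 0.3277631] cup [0.54074797 0.3270885 ]
[-0.1015  0.1812]
[-0.0993 -0.1777]
214 220 194 200 216.95238095238096 196.9047619047619
```

```bash
python3 - <<'E'
from h import *
c=read_camera("wrist");print(np.array(c["T_tool_cam"]).round(3).tolist(),c["fx"],c["cx"],c["cy"])
from scipy.spatial.transform import Rotation as Ro
s=state();q=s["ee_rot"];R=Ro.from_quat([q[1],q[2],q[3],q[0]]).as_matrix();print(R.round(4).tolist())
g=np.array([.5402,.3274,.231]);d=R.T@(g-np.array(s["tcp_pos"]));print("shift tool",d,d/.2, s["tcp_pos"])
E
```

```text
[[0.0, -0.961, -0.276, 0.072], [1.0, 0.001, -0.001, -0.001], [0.001, -0.276, 0.961, -0.142], [0.0, 0.0, 0.0, 1.0]] 360.10481052868187 318.02581291635033 190.409786351067
[[-0.953, 0.3031, -0.0002], [0.3031, 0.953, -0.0008], [-0.0, -0.0008, -1.0]]
shift tool [-4.15602682e-01 -1.99024381e-01  5.72260357e-05] [-2.07801341e+00 -9.95121906e-01  2.86130178e-04] [0.20446427 0.64302288 0.23087979]
```

```bash
python3 -m handwheel '[[[-0.2,-0.1,0,0,1],[-0.4,-0.2,0,0,1],[-0.6,-0.3,0,0,1],[-0.8,-0.4,0,0,1],[-1,-0.48,0,0,1]]]'; python3 -m handwheel '[[[-0.2,-0.1,0,-0.03,1],[-0.4,-0.2,0,-0.06,1],[-0.6,-0.3,0,-0.09,1],[-0.8,-0.4,0,-0.117,1],[-0.95,-0.46,0,-0.117,1],[-1,-0.515,0,-0.117,1],[-1,-0.515,0,-0.117,1]]]'; python3 - <<'E'
from h import *
s=state();print(s["tcp_pos"],s["ee_rot"],s["force"],s["t"]);snap("wrist","pics/w1.png")
E
```

```text
t: 0.82
tcp_pos: [0.3669, 0.4899, 0.2314]
ee_rot: [-0.0, 0.153, 0.988, -0.0]
force: [0.3, 0.7, 0.5]
gripper_width: 0.0855
t: 1.7
tcp_pos: [0.5253, 0.3317, 0.2312]
ee_rot: [-0.0, -0.029, 1.0, -0.0]
force: [-0.1, 1.1, -0.0]
gripper_width: 0.0858
[0.52533584 0.33170898 0.23117915] [-1.74135632e-04 -2.91741744e-02  9.99574318e-01 -1.40648303e-04] [-0.11438294  1.14988805 -0.0477595 ] 1.7
```

View pics/w1.png

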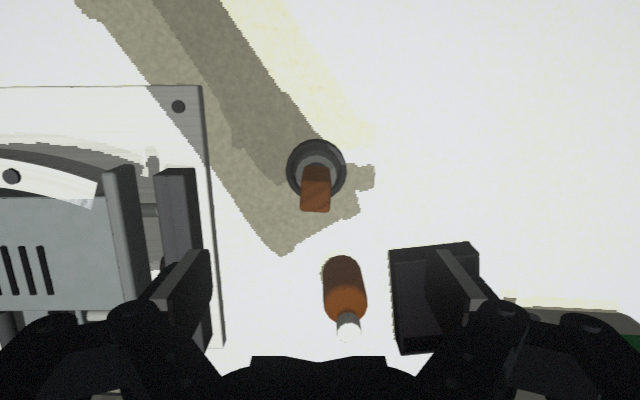

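```bash
cat >> h.py <<'E'
from scipy.spatial.transform import Rotation as Ro
def wcam(n="wrist"):
    s=state();q=s["ee_rot"];R=Ro.from_quat([q[1],q[2],q[3],q[0]]).as_matrix();p=np.array(s["tcp_pos"])
    c=read_camera("wrist");T=np.array(c["T_tool_cam"]);A=R@T[:3,:3];o=R@T[:3,3]+p
    c["R"]=A.T;c["t"]=-A.T@o;c["s"]=s;c["Rt"]=R;c["p"]=p;return c
E
python3 - <<'E'
from h import *
c=wcam();im=c["color"];hsv=cv2.cvtColor(im,cv2.COLOR_RGB2HSV)
m=((hsv[...,1]>110)&(hsv[...,0]<20)).astype(np.uint8);m[:,:280]=0;m[:,350:]=0;m[235:]=0
for y in range(150,216,5):
    xs=np.nonzero(m[y])[0];print(y,(xs.min(),xs.max(),im[y,xs].mean(0).round()) if len(xs) else None)
for u,v in [(301,211.5),(330,212.5),(315.5,212)]:print(ray(c,u,v,.108))
cup=[ray(c,u,170,.022) for u in(287,346)];print(cup,ray(c,316,140,.022),ray(c,316,199,.022))
E
```

```text
150 None
155 None
160 None
165 None
170 (np.int64(305), np.int64(320), array([67., 51., 36.]))
175 (np.int64(301), np.int64(320), array([69., 52., 37.]))
180 (np.int64(300), np.int64(323), array([68., 51., 37.]))
185 (np.int64(299), np.int64(328), array([96., 66., 44.]))
190 (np.int64(299), np.int64(328), array([98., 67., 45.]))
195 (np.int64(299), np.int64(327), array([101.,  69.,  45.]))
200 (np.int64(299), np.int64(327), array([104.,  70.,  47.]))
205 (np.int64(299), np.int64(327), array([105.,  72.,  48.]))
210 (np.int64(299), np.int64(326), array([109.,  74.,  49.]))
215 None
[0.54676097 0.32017523 0.108     ]
[0.54621404 0.3427899  0.108     ]
[0.54648761 0.33147836 0.108     ]
[array([0.53422054, 0.30160802, 0.022     ]), array([0.53065491, 0.36040579, 0.022     ])] [0.50256328 0.32874882 0.022     ] [0.56274271 0.33229405 0.022     ]
```

```bash
python3 - <<'E'
from h import *
c=wcam()
print(ray(c,201,85,.016),"hole",ray(c,178,106,.018),"L screw",ray(c,11,176,.103),ray(c,224,347,.016))
th=.05986;R=np.array([[np.cos(th),-np.sin(th)],[np.sin(th),np.cos(th)]]);o=np.array([.59675,.01768])
for j in [(-.12,.2),(-.1,.18),(.18,.2)]:print(o+R@j)
E
```

```text
[0.45757714 0.21693623 0.016     ] hole [0.47836387 0.19493355 0.018     ] L screw [0.53309062 0.09574384 0.103     ] [0.75349587 0.2357103  0.016     ]
[0.46500008 0.21014287]
[0.48616074 0.19137518]
[0.76446275 0.22809015]
```

```bash
python3 -m handwheel '[[[-0.04,-0.01,0.15,0,1],[-0.04,-0.01,0.35,0,1],[-0.04,-0.01,0.53,0,1],[-0.04,-0.01,0.53,0,1]]]'; python3 - <<'E'
from h import *
c=wcam();cv2.imwrite("pics/w2.png",c["color"][:,:,::-1]);print(c["p"],c["s"]["force"])
E
```

```text
t: 2.35
tcp_pos: [0.5314, 0.3312, 0.1231]
ee_rot: [-0.002, -0.031, 1.0, -0.001]
force: [-0.7, 0.9, -0.3]
gripper_width: 0.0851
[0.53136954 0.33116823 0.12310533] [-0.7431718   0.86772908 -0.27126633]
```

View pics/w2.png

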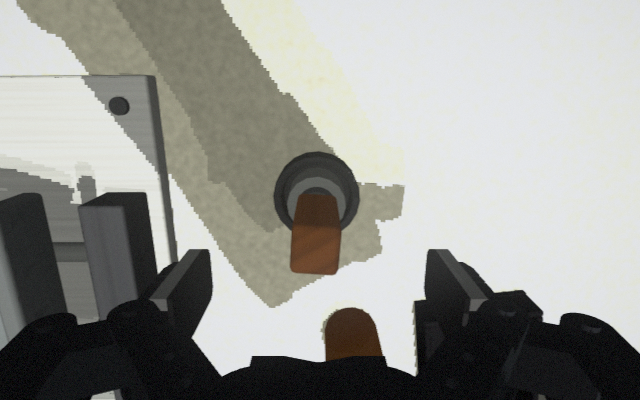

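```bash
python3 - <<'E'
from h import *
c=wcam()
for u,v in [(291,272.5),(338,274.5)]:print(ray(c,u,v,.108))
for u,v in [(294,226),(341,226)]:print(ray(c,u,v,.108))
print("cup",ray(c,275,197,.022),ray(c,358,197,.022),ray(c,316,152,.022))
print("tip centre px",[ (c["fx"]*p[0]/p[2]+c["cx"],c["fy"]*p[1]/p[2]+c["cy"]) for p in [np.array(c["R"])@(c["p"])+c["t"]]])
E
```

```text
[0.54911099 0.3185859  0.108     ]
[0.54875804 0.34173058 0.108     ]
[0.52457067 0.31899993 0.108     ]
[0.52318657 0.34118517 0.108     ]
cup [0.53768226 0.30035001 0.022     ] [0.53401389 0.35930634 0.022     ] [0.50360643 0.32754028 0.022     ]
tip centre px [(np.float64(319.5343028107035), np.float64(259.4714261035198))]
```

```bash
python3 -m handwheel '[[[-0.025,-0.005,0.1,0,1],[-0.025,-0.005,0.22,0,1],[-0.025,-0.005,0.325,0,1],[-0.025,-0.005,0.325,0,1],[-0.025,-0.005,0.325,0,0],[-0.025,-0.005,0.325,0,0],[-0.025,-0.005,0.325,0,0],[-0.025,-0.005,0.325,0,0],[-0.025,-0.005,0.325,0,0],[-0.025,-0.005,0.325,0,0]]]' 110; python3 -m handwheel '[[[0,0,-0.05,0,0],[0,0,-0.15,0,0],[0,0,-0.3,0,0],[0,0,-0.5,0,0],[0,0,-0.5,0,0],[0,0,-0.5,0,0]]]'; python3 - <<'E'
from h import *
c=wcam();cv2.imwrite("pics/w3.png",c["color"][:,:,::-1]);print(c["p"],c["s"]["force"])
E
```

```text
t: 3.7
tcp_pos: [0.5389, 0.3303, 0.061]
ee_rot: [0.0, -0.03, 1.0, 0.0]
force: [-0.5, -1.1, 6.4]
gripper_width: 0.0229
t: 4.45
tcp_pos: [0.5383, 0.3301, 0.1606]
ee_rot: [0.0, -0.03, 1.0, 0.0]
force: [-0.2, -0.7, -3.4]
gripper_width: 0.0228
[0.53829536 0.33011343 0.16058129] [-0.2161835  -0.66102672 -3.41445293]
```

View pics/w3.png

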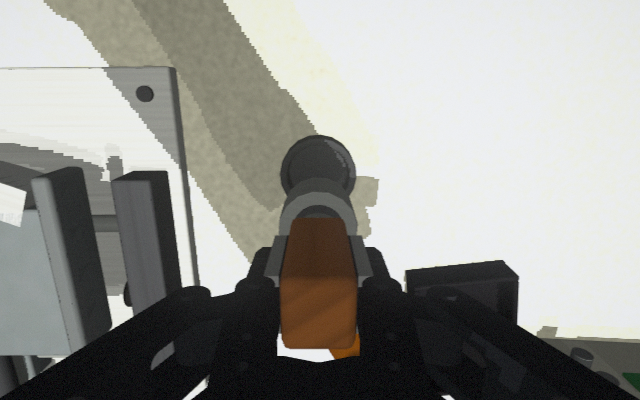

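```bash
python3 - <<'E'
from h import *
c=wcam();z=c["p"][2]-.025
for u,v in [(318,190),(280,222),(356,222)]:
    w=ray(c,u,v,z);print(w,(c["Rt"].T@(w-c["p"])).round(4))
zt=c["p"][2]+.047
for u,v in [(281,347),(355,347),(292,219),(346,219)]:
    w=ray(c,u,v,zt if v>300 else c["p"][2]-.010);print((c["Rt"].T@(w-c["p"])).round(4))
E
python3 - <<'E'
import cv2
i=cv2.imread("pics/w3.png")[120:360,230:410];cv2.imwrite("pics/crop2.png",cv2.resize(i,None,fx=2.5,fy=2.5,interpolation=cv2.INTER_CUBIC))
E
```

```text
[0.51393699 0.32772938 0.13487106] [ 0.0242 -0.0007  0.025 ]
[0.53151437 0.30994984 0.13487106] [ 0.0077 -0.0195  0.025 ]
[0.52922819 0.34748424 0.13487106] [0.0078 0.0181 0.025 ]
[-0.0064 -0.0122 -0.047 ]
[-0.0064  0.011  -0.047 ]
[ 0.0149 -0.0124  0.01  ]
[0.015  0.0119 0.01  ]
```

View pics/crop2.png

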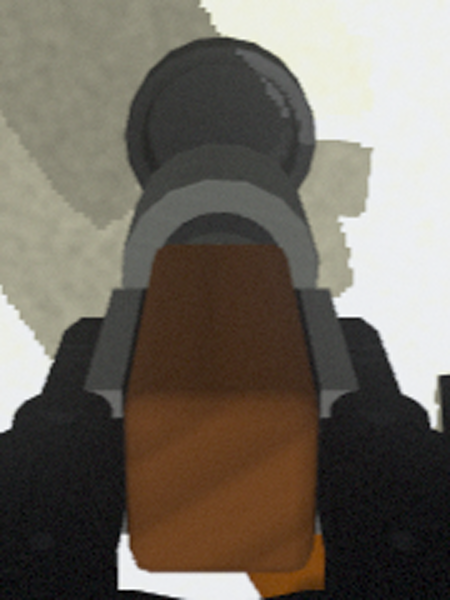

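```bash
python3 -m handwheel '[[[0.05,-0.03,-0.08,0,0],[0.12,-0.15,-0.15,0,0],[0.25,-0.35,-0.15,0,0],[0.4,-0.6,-0.15,0,0],[0.525,-0.85,-0.15,0,0],[0.525,-1,-0.15,0,0]]]'; python3 -m handwheel '[[[0,-0.2,0,0,0],[0,-0.34,0,0,0],[0,-0.396,0,0,0],[0,-0.396,0,0,0],[0,-0.396,0,0,0]]]'; python3 - <<'E'
from h import *
c=wcam();cv2.imwrite("pics/w4.png",c["color"][:,:,::-1]);print(c["p"],c["s"]["force"],c["s"]["t"])
E
```

```text
t: 5.3
tcp_pos: [0.4435, 0.1217, 0.1908]
ee_rot: [-0.0, -0.029, 1.0, 0.0]
force: [1.1, 0.4, -2.4]
gripper_width: 0.0226
t: 5.92
tcp_pos: [0.4503, 0.0462, 0.1904]
ee_rot: [-0.0, -0.03, 1.0, 0.0]
force: [-0.5, 0.5, -3.1]
gripper_width: 0.0225
[0.45031243 0.04622164 0.19037219] [-0.50049722  0.51789123 -3.05201373] 5.925
```

View pics/w4.png

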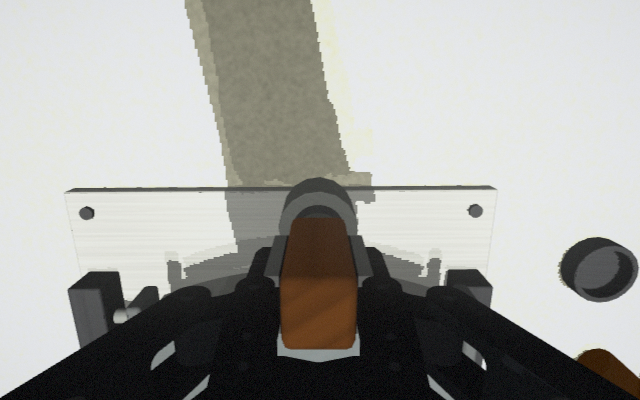

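```bash
python3 - <<'E'
from h import *
c=wcam()
a=ray(c,475,211,.018)[:2];b=ray(c,86,213,.018)[:2]
# image right = tool +y = world +y
d=a-b;yaw=np.arctan2(-d[0],d[1]);m=(a+b)/2
x=np.array([np.cos(yaw),np.sin(yaw)]);o=m+.1*x;print(a,b,np.linalg.norm(d),"yaw",yaw,"o",o)
for u,v in [(497,186),(66,191)]:print(ray(c,u,v,.016))
print("wheel front px at",ray(c,318,178,c["p"][2]-.025)-c["p"])
k=snap("scene","pics/s1.png");k2=cv2.cvtColor(k["color"],cv2.COLOR_RGB2GRAY)
i=k["color"][190:310,190:400,::-1];cv2.imwrite("pics/crop3.png",cv2.resize(i,None,fx=3.8,fy=3.8,interpolation=cv2.INTER_CUBIC))
E
```

```text
[0.47939911 0.19234556] [ 0.50357811 -0.16634801] 0.3595075794773082 yaw 0.0673066683739587 o [0.59126219 0.01972436]
[0.45496155 0.20891467 0.016     ]
[ 0.48399059 -0.18346665  0.016     ]
wheel front px at [-0.03007153 -0.0025438  -0.025     ]
```

View pics/crop3.png

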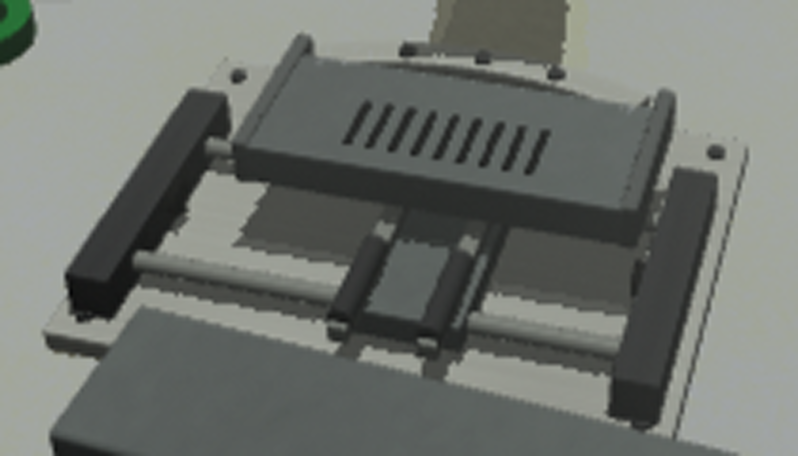

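```bash
cat >> h.py <<'E'
def slots(c,g=(0,0)):
    """slot centroid px of the panel (component cluster of dark slanted bars) in scene image"""
    im=cv2.cvtColor(c["color"],cv2.COLOR_RGB2GRAY)
    big=cv2.resize(im,None,fx=4,fy=4,interpolation=cv2.INTER_CUBIC)
    bh=cv2.morphologyEx(big,cv2.MORPH_BLACKHAT,cv2.getStructuringElement(cv2.MORPH_ELLIPSE,(27,27)))
    m=(bh>18).astype(np.uint8);n,l,st,ce=cv2.connectedComponentsWithStats(m)
    out=[]
    for i in range(1,n):
        x,y,w,h,a=st[i]
        if 60<a<600 and 35<=h<=60 and 12<=w<=45 and 200*4<x<400*4 and 150*4<y<300*4: out.append((ce[i][0],ce[i][1],a,w,h))
    return np.array(out)
E
python3 - <<'E'
from h import *
k=read_camera("scene");S=slots(k);print(S.round(1))
h=lambda x,y,z:ray(k,(x+.5)/3.8-.5+190,(y+.5)/3.8-.5+190,z)[:2]
L=h(717,152,.018);Rr=h(238,75,.018);d=L-Rr;yaw=np.arctan2(-d[0],d[1]);x=np.array([np.cos(yaw),np.sin(yaw)]);o=(L+Rr)/2+.1*x
R=np.array([x,[-x[1],x[0]]]).T;print(np.linalg.norm(d),yaw,o)
for p in [(557,72),(483,58),(408,50)]:print("screw",((h(*p,.103)-o)@R).round(4))
if len(S): print("slots",[(((ray(k,(u+.5)/4-.5,(v+.5)/4-.5,.1)[:2]-o)@R).round(4)).tolist() for u,v in S[:,:2]])
s=[np.array(state()["force"])];print(s)
E
```

```text
[[1135.9  889.1  594.    34.    48. ]
 [1159.1  892.7  593.    33.    49. ]
 [1429.8 1051.1  272.    14.    39. ]]
0.36122666307651463 0.06446089902927539 [0.59063685 0.02070755]
screw [-0.0519  0.0762]
screw [-0.0548  0.024 ]
screw [-0.0509 -0.0279]
slots [[0.0301, -0.0368], [0.0299, -0.0218], [0.1263, 0.1677]]
[array([-0.46002897, -0.30078481, -2.09222575])]
```

```bash
sed -i 's/60<a<600/250<a<900/; s/12<=w<=45/22<=w<=45/' h.py; python3 -m handwheel '[[[0,-0.02,0.1,0,0],[-0.03,-0.049,0.22,0,0],[-0.1,-0.049,0.327,0,0],[-0.171,-0.049,0.327,0,0],[-0.171,-0.049,0.327,0,0],[-0.171,-0.049,0.327,0,0]]]'; cat >> h.py <<'E'
O=np.array([.591,.020]);YAW=.066;RJ=np.array([[np.cos(YAW),-np.sin(YAW)],[np.sin(YAW),np.cos(YAW)]])
def meas(log=None):
    """one scene picture -> t, slot centroid in jig coords (median of slot fit), wheel in jig coords"""
    s=state();k=read_camera("scene");S=slots(k);q=s["ee_rot"];R=Ro.from_quat([q[1],q[2],q[3],q[0]]).as_matrix()
    w=np.array(s["tcp_pos"])+R@np.array([.0035,-.0007,.040]);wj=(w[:2]-O)@RJ
    P=np.array([(ray(k,(u+.5)/4-.5,(v+.5)/4-.5,.1)[:2]-O)@RJ for u,v in S[:,:2]]) if len(S) else np.zeros((0,2))
    P=P[np.argsort(P[:,1])];return s["t"],P,wj,w[2],np.array(s["force"]),R,k
E
python3 - <<'E'
from h import *
for i in range(2):
    t,P,wj,z,f,R,k=meas();print(t,len(P),P.round(4).tolist(),P.mean(0),wj,z,(R.T@f).round(2))
print(R.round(3).tolist())
E
```

```text
t: 6.88
tcp_pos: [0.4852, 0.0376, 0.1256]
ee_rot: [0.0, -0.03, 1.0, 0.0]
force: [0.2, -0.4, -3.0]
gripper_width: 0.0226
6.875 11 [[-0.041, -0.0999], [0.0298, -0.0361], [0.0293, -0.0211], [0.029, -0.0062], [0.03, 0.009], [0.0302, 0.024], [0.0293, 0.039], [0.0288, 0.054], [0.0299, 0.069], [-0.0583, 0.0752], [0.0293, 0.084]] [0.01513042 0.01735255] [-0.10792985  0.02384464] 0.08555789967588792 [-0.16 -0.38  3.03]
6.925 11 [[-0.0409, -0.1], [0.0297, -0.0361], [0.0293, -0.0211], [0.029, -0.0062], [0.03, 0.009], [0.0302, 0.024], [0.0292, 0.039], [0.0288, 0.054], [0.0299, 0.069], [-0.0583, 0.0753], [0.0294, 0.084]] [0.01512121 0.01735021] [-0.10805851  0.02387759] 0.08553046568153519 [0.59 1.23 1.75]
[[-0.998, -0.06, 0.001], [-0.06, 0.998, 0.0], [-0.001, 0.0, -1.0]]
```

```bash
cat >> h.py <<'E'
def rep(n=1):
    for i in range(n):
        t,P,wj,z,f,R,k=meas();P=P[np.abs(P[:,0]-np.median(P[:,0]))<.008]
        c=P.mean(0);ft=R.T@f
        print(f"t {t:.3f} n {len(P)} press {c[0]-.0295:.4f} cross {c[1]:.4f} wheel {wj.round(4)} s {wj[1]-c[1]:.4f} z {z:.4f} tilt {np.degrees(np.arccos(-R[2,2])):.1f} ftool {ft.round(2)}")
    return t,c,wj
E
python3 -m handwheel '[[[-0.02,0,0,0,0],[-0.04,0,0,0,0],[-0.055,0,0,0,0],[-0.065,0,0,0,0],[-0.073,0,0,0,0],[-0.081,0,0,0,0],[-0.089,0,0,0,0],[-0.097,0,0,0,0],[-0.105,0,0,0,0],[-0.113,0,0,0,0],[-0.12,0,0,0,0],[-0.13,0,0,0,0]]]'; python3 -c "
from h import *
rep(2)"
```

```text
t: 8.48
tcp_pos: [0.511, 0.039, 0.1248]
ee_rot: [-0.0, -0.03, 1.0, -0.0]
force: [-2.2, -0.1, -2.8]
gripper_width: 0.0229
t 8.475 n 9 press 0.0076 cross 0.0240 wheel [-0.0821  0.0235] s -0.0004 z 0.0848 tilt 0.0 ftool [ 2.19 -0.    2.8 ]
t 8.525 n 9 press 0.0079 cross 0.0240 wheel [-0.0816  0.0236] s -0.0004 z 0.0849 tilt 0.0 ftool [ 0.87 -0.5   3.78]
```

```bash
python3 -m handwheel '[[[-0.015,0,0,0,0],[-0.04,0,0,0,0],[-0.07,0,0,0,0],[-0.1,0,0,0,0],[-0.13,0,0,0,0],[-0.16,0,0,0,0],[-0.19,0,0,0,0],[-0.22,0,0,0,0],[-0.24,0,0,0,0],[-0.255,0,0,0,0],[-0.26,0,0,0,0],[-0.26,0,0,0,0],[-0.26,0,0,0,0],[-0.26,0,0,0,0]]]'; python3 -c "
from h import *
rep(2)"
```

```text
t: 10.32
tcp_pos: [0.5628, 0.0421, 0.1249]
ee_rot: [-0.0, -0.03, 1.0, -0.0]
force: [-4.3, -0.3, -2.9]
gripper_width: 0.0226
t 10.325 n 9 press 0.0595 cross 0.0240 wheel [-0.0302  0.0232] s -0.0008 z 0.0849 tilt 0.0 ftool [ 4.31 -0.01  2.88]
t 10.375 n 9 press 0.0595 cross 0.0240 wheel [-0.0302  0.0232] s -0.0008 z 0.0849 tilt 0.0 ftool [5.01 0.54 2.71]
```

```bash
cat > plan.py <<'E'
import numpy as np
def sim(c,v,y0,ys,k=2.6,fr=.02,b=.1,x0=None,dt=.0025,N=50):
    """wheel y rows (1/8 s each, linear) -> arrays t,c,v,s at row ends and max/min"""
    out=[];prev=y0
    for y in ys:
        for j in range(N):
            yw=prev+(y-prev)*(j+1)/N;a=k*(c-yw)-b*v
            if abs(v)<1e-4 and abs(a)<=fr: v=0;a=0
            else:
                sg=np.sign(v) if abs(v)>1e-4 else np.sign(a)
                a-=fr*sg;vn=v+a*dt
                if v*vn<0: vn=0
                v=vn
            c+=v*dt
        prev=y;out.append((c,v,y-c))
    return np.array(out)
def profile(c,v,y0,ss,**kw):
    """s at row ends -> wheel rows that give them"""
    ys=[];p=y0
    for s in ss:
        y=c+s
        for _ in range(6):
            o=sim(c,v,p,[y],**kw)[0];y=o[0]+s
        ys.append(y);c,v=o[0],o[1];p=y
    return np.array(ys),c,v
E
python3 - <<'E'
from plan import *
ss=[.03,.062,.062,.06,.02,-.022,-.064,-.064,-.064,-.035,-.012,0,0,0]
ys,c,v=profile(.024,0,.0232,ss)
for k in(2.6,2.2,3.1,):
    o=sim(.024,0,.0232,ys,k=k);print(k);print(o.T.round(4))
print(((ys-.0232)/.2).round(3),((.32-np.sqrt(.1024-np.array(ss)**2))/.2).round(3))
E
```

```text
2.6
[[ 0.0239  0.0229  0.0199  0.0148  0.0079  0.0007 -0.0053 -0.0085 -0.0088
  -0.007  -0.0041 -0.001   0.0018  0.0043]
 [-0.0027 -0.0151 -0.0324 -0.0491 -0.0587 -0.055  -0.0378 -0.0142  0.0069
   0.0202  0.0249  0.024   0.0212  0.0185]
 [ 0.03    0.062   0.062   0.06    0.02   -0.022  -0.064  -0.064  -0.064
  -0.035  -0.012   0.      0.      0.    ]]
2.2
[[ 0.0239  0.0231  0.0207  0.0166  0.0111  0.0054  0.001  -0.0008 -0.0001
   0.0026  0.0065  0.0109  0.0153  0.0199]
 [-0.002  -0.0121 -0.0262 -0.0396 -0.0467 -0.0422 -0.0258 -0.0036  0.0141
   0.0274  0.0336  0.0354  0.0359  0.0369]
 [ 0.03    0.0618  0.0612  0.0582  0.0168 -0.0267 -0.0703 -0.0717 -0.0728
  -0.0446 -0.0226 -0.0119 -0.0135 -0.0156]]
3.1
[[ 0.0239  0.0226  0.0189  0.0125  0.0039 -0.0055 -0.0135 -0.0188 -0.0212
  -0.0211 -0.0203 -0.02   -0.0204 -0.0215]
 [-0.0036 -0.0189 -0.0402 -0.0612 -0.0743 -0.0722 -0.0549 -0.0307 -0.0077
   0.0054  0.0059 -0.0005 -0.006  -0.0126]
 [ 0.03    0.0623  0.063   0.0623  0.024  -0.0159 -0.0557 -0.0536 -0.0516
  -0.0209  0.0042  0.019   0.0222  0.0258]]
[ 0.154  0.308  0.294  0.258  0.023 -0.223 -0.462 -0.478 -0.48  -0.326
 -0.197 -0.121 -0.107 -0.095] [0.007 0.03  0.03  0.028 0.003 0.004 0.032 0.032 0.032 0.01  0.001 0.
 0.    0.   ]
```

```bash
python3 -m handwheel '[[[-0.007,0.154,0,0,0],[-0.03,0.308,0,0,0],[-0.03,0.294,0,0,0],[-0.028,0.258,0,0,0],[-0.003,0.023,0,0,0],[-0.004,-0.223,0,0,0],[-0.034,-0.472,0,0,0],[-0.034,-0.488,0,0,0]]]'; python3 -c "
from h import *
rep(2)"
```

```text
t: 11.42
tcp_pos: [0.5755, -0.06, 0.1252]
ee_rot: [0.0, -0.027, 1.0, -0.001]
force: [-6.4, 0.0, -0.1]
gripper_width: 0.0225
t 11.425 n 9 press 0.0594 cross -0.0167 wheel [-0.0243 -0.0795] s -0.0628 z 0.0852 tilt 0.1 ftool [6.43 0.36 0.1 ]
t 11.475 n 9 press 0.0602 cross -0.0181 wheel [-0.0241 -0.0778] s -0.0597 z 0.0851 tilt 0.1 ftool [ 4.71 -1.91  0.22]
```

```bash
python3 - <<'E'
from plan import *
for ss in ([-.035,-.012,0,.0,0],[-.04,-.018,-.002,0.004,.004],[-.03,-.008,0,0,0]):
    ys,c,v=profile(-.0197,-.014,-.0755,ss,k=2.9);o=sim(-.0197,-.014,-.0755,ys,k=2.9);print(o.T.round(4))
    print(((ys+.0744)/.2).round(3))
E
```

```text
[[-0.0202 -0.0193 -0.0182 -0.0172 -0.0166]
 [ 0.0034  0.0092  0.0087  0.0061  0.0035]
 [-0.035  -0.012  -0.     -0.     -0.    ]]
[0.096 0.215 0.281 0.286 0.289]
[[-0.0202 -0.0191 -0.0175 -0.016  -0.0151]
 [ 0.0041  0.0119  0.0128  0.0097  0.0057]
 [-0.04   -0.018  -0.002   0.004   0.004 ]]
[0.071 0.187 0.275 0.312 0.317]
[[-0.0202 -0.0196 -0.0188 -0.0183 -0.018 ]
 [ 0.0025  0.0067  0.0055  0.003   0.0005]
 [-0.03   -0.008  -0.     -0.     -0.    ]]
[0.121 0.234 0.278 0.281 0.282]
```

```bash
python3 -m handwheel '[[[0.024,0.096,0,0,0],[0.033,0.215,0,0,0],[0.034,0.281,0,0,0],[0.034,0.286,0,0,0]]]'; python3 -c "
from h import *
rep(3)"
```

```text
t: 12.02
tcp_pos: [0.5651, 0.0037, 0.1249]
ee_rot: [-0.0, -0.031, 1.0, 0.0]
force: [-5.6, -1.1, -3.9]
gripper_width: 0.0229
t 12.025 n 9 press 0.0594 cross -0.0116 wheel [-0.0304 -0.0152] s -0.0036 z 0.0849 tilt 0.0 ftool [ 5.69 -0.71  3.91]
t 12.075 n 9 press 0.0594 cross -0.0108 wheel [-0.0304 -0.0159] s -0.0051 z 0.0849 tilt 0.0 ftool [ 4.77 -0.13  2.44]
t 12.125 n 9 press 0.0595 cross -0.0101 wheel [-0.0304 -0.0165] s -0.0064 z 0.0849 tilt 0.0 ftool [ 4.93 -0.42  2.85]
```

```bash
python3 -m handwheel '[[[0,0.08,0,0,0],[0,0.08,0,0,0],[0,0.065,0,0,0],[0,0.061,0,0,0]]]'; python3 -c "
from h import *
rep(3)"
```

```text
t: 12.68
tcp_pos: [0.5646, 0.0133, 0.1249]
ee_rot: [-0.0, -0.029, 1.0, -0.0]
force: [-4.6, -0.7, -3.5]
gripper_width: 0.0231
t 12.675 n 9 press 0.0592 cross -0.0050 wheel [-0.0303 -0.0056] s -0.0006 z 0.0849 tilt 0.0 ftool [ 4.65 -0.42  3.54]
t 12.725 n 9 press 0.0592 cross -0.0050 wheel [-0.0303 -0.0056] s -0.0006 z 0.0849 tilt 0.0 ftool [ 5.16 -0.18  3.29]
t 12.775 n 9 press 0.0592 cross -0.0050 wheel [-0.0303 -0.0055] s -0.0004 z 0.0849 tilt 0.0 ftool [ 5.31 -0.68  4.1 ]
```

```bash
cat > p2.py <<'E'
from plan import *
K=2.9
ss=np.array([-.008,-.022,-.033,-.033,-.022,-.002,.024,.045,.057,.060,.060,.057,.045,.022,-.005,-.03,-.049,-.058,-.06,-.06,-.055,-.042,-.026,-.012,-.003,0,0])
y0=-.0056
ys,c,v=profile(-.005,0,y0,ss,k=K)
for k in(K,2.6,3.2):
    print(k);print(sim(-.005,0,y0,ys,k=k).T.round(3).tolist())
print(((ys-y0)/.2).round(3).tolist());print((-(.32-np.sqrt(.1024-ss**2))/.2).round(3).tolist())
E
python3 p2.py
```

```text
2.9
[[-0.005, -0.005, -0.004, -0.002, 0.001, 0.004, 0.007, 0.009, 0.009, 0.006, 0.001, -0.006, -0.015, -0.026, -0.037, -0.048, -0.056, -0.063, -0.066, -0.066, -0.064, -0.06, -0.054, -0.048, -0.041, -0.035, -0.029], [0.0, 0.003, 0.01, 0.02, 0.027, 0.028, 0.021, 0.006, -0.011, -0.03, -0.048, -0.066, -0.081, -0.089, -0.089, -0.079, -0.061, -0.038, -0.014, 0.008, 0.026, 0.04, 0.049, 0.053, 0.052, 0.05, 0.047], [-0.008, -0.022, -0.033, -0.033, -0.022, -0.002, 0.024, 0.045, 0.057, 0.06, 0.06, 0.057, 0.045, 0.022, -0.005, -0.03, -0.049, -0.058, -0.06, -0.06, -0.055, -0.042, -0.026, -0.012, -0.003, 0.0, 0.0]]
2.6
[[-0.005, -0.005, -0.004, -0.003, -0.0, 0.003, 0.005, 0.007, 0.006, 0.003, -0.002, -0.009, -0.018, -0.029, -0.04, -0.05, -0.059, -0.066, -0.07, -0.071, -0.071, -0.068, -0.065, -0.061, -0.058, -0.056, -0.055], [0.0, 0.002, 0.009, 0.017, 0.023, 0.023, 0.016, 0.002, -0.014, -0.031, -0.048, -0.065, -0.079, -0.087, -0.087, -0.079, -0.063, -0.044, -0.023, -0.002, 0.013, 0.023, 0.028, 0.027, 0.022, 0.013, 0.003], [-0.008, -0.022, -0.033, -0.033, -0.021, -0.001, 0.026, 0.048, 0.06, 0.063, 0
[... 455 characters left out ...]
 -0.052, -0.026, 0.003, 0.028, 0.053, 0.076, 0.094, 0.108, 0.12, 0.133, 0.15], [-0.008, -0.022, -0.033, -0.033, -0.023, -0.004, 0.022, 0.042, 0.054, 0.056, 0.056, 0.053, 0.041, 0.018, -0.009, -0.035, -0.055, -0.065, -0.069, -0.071, -0.069, -0.06, -0.049, -0.041, -0.04, -0.046, -0.058]]
[-0.037, -0.106, -0.157, -0.148, -0.078, 0.039, 0.185, 0.299, 0.357, 0.359, 0.335, 0.284, 0.178, 0.009, -0.182, -0.36, -0.499, -0.575, -0.601, -0.603, -0.567, -0.481, -0.373, -0.271, -0.193, -0.146, -0.115]
[-0.001, -0.004, -0.009, -0.009, -0.004, -0.0, -0.005, -0.016, -0.026, -0.028, -0.028, -0.026, -0.016, -0.004, -0.0, -0.007, -0.019, -0.027, -0.028, -0.028, -0.024, -0.014, -0.005, -0.001, -0.0, -0.0, -0.0]
```

```bash
python3 -m handwheel '[[[-0.001,-0.037,0,0,0],[-0.004,-0.106,0,0,0],[-0.009,-0.157,0,0,0],[-0.009,-0.148,0,0,0],[-0.004,-0.078,0,0,0],[0,0.039,0,0,0],[-0.005,0.185,0,0,0],[-0.016,0.299,0,0,0],[-0.026,0.357,0,0,0],[-0.028,0.359,0,0,0]]]'; python3 -c "
from h import *
rep(2)"
```

```text
t: 14.08
tcp_pos: [0.566, 0.0872, 0.1248]
ee_rot: [-0.0, -0.031, 1.0, 0.0]
force: [-5.5, 0.2, -4.0]
gripper_width: 0.0233
t 14.075 n 9 press 0.0604 cross 0.0094 wheel [-0.024  0.068] s 0.0587 z 0.0848 tilt 0.0 ftool [5.5  0.54 3.97]
t 14.125 n 9 press 0.0603 cross 0.0083 wheel [-0.024   0.0674] s 0.0591 z 0.0848 tilt 0.0 ftool [4.68 0.16 4.39]
```

```bash
python3 - <<'E'
from plan import *
ss=np.array([.048,.022,-.008,-.035,-.054,-.061,-.061,-.057,-.04,-.02,-.005,0]);y0=.0665
ys,c,v=profile(.0068,-.034,y0,ss,k=3.)
for k in(3.,2.7):print(sim(.0068,-.034,y0,ys,k=k).T.round(3).tolist())
print(((ys-.0662)/.2).round(3).tolist());print((.028-(.32-np.sqrt(.1024-ss**2))/.2).round(3).tolist())
E
```

```text
[[0.001, -0.006, -0.013, -0.02, -0.025, -0.027, -0.026, -0.023, -0.018, -0.011, -0.003, 0.004], [-0.051, -0.061, -0.06, -0.049, -0.029, -0.005, 0.016, 0.035, 0.05, 0.058, 0.06, 0.057], [0.048, 0.022, -0.008, -0.035, -0.054, -0.061, -0.061, -0.057, -0.04, -0.02, -0.005, 0.0]]
[[0.002, -0.005, -0.012, -0.019, -0.023, -0.025, -0.025, -0.021, -0.016, -0.01, -0.003, 0.003], [-0.049, -0.057, -0.056, -0.045, -0.027, -0.004, 0.015, 0.033, 0.047, 0.054, 0.055, 0.052], [0.048, 0.022, -0.009, -0.036, -0.056, -0.063, -0.063, -0.059, -0.041, -0.021, -0.005, 0.0]]
[-0.084, -0.249, -0.438, -0.607, -0.726, -0.772, -0.768, -0.732, -0.62, -0.485, -0.373, -0.311]
[0.01, 0.024, 0.027, 0.018, 0.005, -0.001, -0.001, 0.002, 0.015, 0.025, 0.028, 0.028]
```

```bash
python3 -m handwheel '[[[0.01,-0.084,0,0,0],[0.024,-0.249,0,0,0],[0.027,-0.438,0,0,0],[0.018,-0.607,0,0,0],[0.005,-0.726,0,0,0],[-0.001,-0.772,0,0,0]]]'; python3 -c "
from h import *
rep(2)"
```

```text
t: 14.92
tcp_pos: [0.5752, -0.0712, 0.1251]
ee_rot: [0.0, -0.028, 1.0, -0.001]
force: [-5.0, 0.4, 0.6]
gripper_width: 0.0227
t 14.925 n 9 press 0.0602 cross -0.0380 wheel [-0.0253 -0.0907] s -0.0527 z 0.0851 tilt 0.1 ftool [ 4.93  0.67 -0.56]
t 14.975 n 9 press 0.0604 cross -0.0395 wheel [-0.0251 -0.0914] s -0.0519 z 0.0852 tilt 0.1 ftool [ 6.24 -2.2   3.12]
```

```bash
python3 - <<'E'
from plan import *
ss=np.array([-.06,-.042,-.015,.002,.008,.008]);y0=-.0900
ys,c,v=profile(-.0405,-.017,y0,ss,k=3.1)
for k in(3.1,2.8):print(sim(-.0405,-.017,y0,ys,k=k).T.round(3).tolist())
print(((ys+.0882)/.2).round(3).tolist());print((.029-(.32-np.sqrt(.1024-ss**2))/.2).round(3).tolist())
E
```

```text
[[-0.041, -0.039, -0.036, -0.032, -0.029, -0.026], [0.005, 0.022, 0.03, 0.03, 0.025, 0.019], [-0.06, -0.042, -0.015, 0.002, 0.008, 0.008]]
[[-0.041, -0.04, -0.037, -0.034, -0.031, -0.029], [0.004, 0.019, 0.025, 0.024, 0.019, 0.013], [-0.06, -0.042, -0.014, 0.004, 0.01, 0.011]]
[-0.065, 0.034, 0.186, 0.29, 0.337, 0.351]
[0.001, 0.015, 0.027, 0.029, 0.028, 0.028]
```

```bash
python3 -m handwheel '[[[0.001,-0.065,0,0,0],[0.015,0.034,0,0,0],[0.027,0.186,0,0,0],[0.029,0.29,0,0,0]]]'; python3 -c "
from h import *
rep(2)"
```

```text
t: 15.52
tcp_pos: [0.5658, -0.0103, 0.1249]
ee_rot: [-0.0, -0.03, 1.0, -0.0]
force: [-4.8, -0.7, -5.1]
gripper_width: 0.0228
t 15.525 n 9 press 0.0592 cross -0.0304 wheel [-0.0306 -0.0293] s 0.0011 z 0.0849 tilt 0.0 ftool [ 4.88 -0.46  5.14]
t 15.575 n 9 press 0.0592 cross -0.0283 wheel [-0.0306 -0.0263] s 0.0021 z 0.0848 tilt 0.1 ftool [4.73 4.73 1.13]
```

```bash
python3 - <<'E'
from plan import *
ss=np.array([.013,.017,.013,.008,.004,.001,0]);y0=-.0285
ys,c,v=profile(-.0263,.041,y0,ss,k=3.1)
for v in(.041,.036):print(sim(-.0263,v,y0,ys,k=3.1).T.round(4).tolist())
print(((ys+.0302)/.2).round(3).tolist())
E
```

```text
[[-0.0214, -0.0175, -0.0147, -0.0128, -0.0117, -0.011, -0.0108], [0.0358, 0.0271, 0.0186, 0.0118, 0.0069, 0.0034, 0.0007], [0.013, 0.017, 0.013, 0.008, 0.004, 0.001, -0.0]]
[[-0.0221, -0.0188, -0.0167, -0.0156, -0.0153, -0.0153, -0.0153], [0.0308, 0.0218, 0.0126, 0.0051, -0.0001, 0.0, 0.0], [0.0136, 0.0183, 0.015, 0.0108, 0.0077, 0.0053, 0.0046]]
[0.109, 0.148, 0.143, 0.127, 0.113, 0.101, 0.097]
```

```bash
python3 -m handwheel '[[[0,0.109,0,0,0],[0,0.148,0,0,0],[0,0.143,0,0,0],[0,0.127,0,0,0]]]'; python3 -c "
from h import *
rep(2)"
```

```text
t: 16.12
tcp_pos: [0.5645, 0.0142, 0.1249]
ee_rot: [-0.0, -0.03, 1.0, -0.0]
force: [-4.6, -0.1, -3.7]
gripper_width: 0.0227
t 16.125 n 9 press 0.0594 cross -0.0127 wheel [-0.0303 -0.0047] s 0.0080 z 0.0849 tilt 0.0 ftool [4.55 0.2  3.65]
t 16.175 n 9 press 0.0595 cross -0.0123 wheel [-0.0304 -0.0054] s 0.0068 z 0.0849 tilt 0.0 ftool [ 5.14 -0.1   3.05]
```

```bash
python3 -m handwheel '[[[0,-0.018,0,0,0],[0,-0.03,0,0,0],[0,-0.033,0,0,0],[0,-0.033,0,0,0]]]'; python3 -c "
from h import *
rep(3)"
```

```text
t: 16.73
tcp_pos: [0.565, 0.0079, 0.1249]
ee_rot: [-0.0, -0.03, 1.0, -0.0]
force: [-4.9, -0.8, -2.0]
gripper_width: 0.0228
t 16.725 n 9 press 0.0596 cross -0.0125 wheel [-0.0303 -0.011 ] s 0.0014 z 0.0849 tilt 0.0 ftool [ 4.93 -0.54  2.  ]
t 16.775 n 9 press 0.0596 cross -0.0125 wheel [-0.0302 -0.0109] s 0.0015 z 0.0849 tilt 0.0 ftool [5.62 0.34 2.16]
t 16.825 n 9 press 0.0596 cross -0.0125 wheel [-0.0303 -0.0109] s 0.0016 z 0.0849 tilt 0.0 ftool [4.47 1.26 2.7 ]
```

```bash
python3 -m handwheel '[[[0,-0.006,0,0,0],[0,-0.006,0,0,0],[0,-0.006,0,0,0],[0,-0.006,0,0,0],[0,-0.006,0,0,0],[0,-0.006,0,0,0],[0,-0.006,0,0,0],[0,-0.006,0,0,0],[0,-0.006,0,0,0],[0,-0.006,0,0,0]]]' >/dev/null; python3 -c "
from h import *
rep(1)"
```

```text
t 18.125 n 9 press 0.0596 cross -0.0125 wheel [-0.0302 -0.012 ] s 0.0005 z 0.0849 tilt 0.0 ftool [ 4.41 -1.09  1.79]
```

```bash
python3 -m handwheel '[[[0,0,0,0,0],[0,0,0,0,0],[0,0,0,0,0],[0,0,0,0,0],[0,0,0,0,0],[0,0,0,0,0],[0,0,0,0,0],[0,0,0,0,0],[0,0,0,0,0],[0,0,0,0,0],[0,0,0,0,0],[0,0,0,0,0],[0,0,0,0,0],[0,0,0,0,0],[0,0,0,0,0],[0,0,0,0,0],[0,0,0,0,0],[0,0,0,0,0],[0,0,0,0,0],[0,0,0,0,0]]]' >/dev/null; python3 -c "
from h import *
rep(1)"
```

```text
t 20.675 n 9 press 0.0596 cross -0.0125 wheel [-0.0302 -0.012 ] s 0.0005 z 0.0849 tilt 0.0 ftool [4.96 0.18 2.46]
```

```bash
python3 -m handwheel '[[[0,0,0,0,0],[0,0,0,0,0],[0,0,0,0,0],[0,0,0,0,0],[0,0,0,0,0],[0,0,0,0,0],[0,0,0,0,0],[0,0,0,0,0],[0,0,0,0,0],[0,0,0,0,0],[0,0,0,0,0],[0,0,0,0,0],[0,0,0,0,0],[0,0,0,0,0],[0,0,0,0,0],[0,0,0,0,0],[0,0,0,0,0],[0,0,0,0,0],[0,0,0,0,0],[0,0,0,0,0]]]' >/dev/null; python3 -c "
from h import *
rep(2)"
```

```text
t 23.225 n 9 press 0.0596 cross -0.0125 wheel [-0.0302 -0.012 ] s 0.0005 z 0.0849 tilt 0.0 ftool [4.91 0.16 2.  ]
t 23.275 n 9 press 0.0596 cross -0.0125 wheel [-0.0302 -0.012 ] s 0.0005 z 0.0849 tilt 0.0 ftool [ 5.4  -0.68  2.65]
```

Balanced and completely still for 6.5 s, so I'm handing it in.

```bash
python3 -c "
from bench import *
print(close_job())"
```

```text
the job is handed in; nothing more can be done
None
```

I picked up the roller, set it gently on the middle of the edge and pressed the slide in to 59.5 mm. I rolled out to the left screw, over to the right screw and back to the middle, then handed the job in at about 23.3 s, still pressing. `close_job()` gives no verdict, so whether it passed is not known.

I rolled the left–right–middle loop twice without lifting off. In the first pass nothing was measured at the left screw, so I repeated it more gently and checked there.

| Place | Wheel from middle | Push | Slide in |
|---|---|---|---|
| Left screw (second pass) | +59 mm | 4.7–5.5 N | 60 mm |
| Right screw (first pass) | −60 to −63 mm | 4.7–6.4 N | 60 mm |
| Right screw (second pass) | −52 mm | 4.9–6.2 N | 60 mm |

**Final hold:** over the last 6.5 s the wheel stayed within 2 mm of the middle. The slide held at 59.6 mm (about 5 N), with cross travel steady at −12.5 mm and the roller upright. The largest cross travel measured was 40 mm.

**Disagreements and limits:**
- The top camera placed things 6–8 mm off from the wrist and scene cameras, which agreed with each other, so I used those two. Contact came where they predicted.
- The jig reacted up to about 15% more strongly than the nominal mass predicts, and the wheel overshot up to 5 mm on the fastest moves. I corrected both by measuring between moves.
- Single force readings are noisy by about 1 N, so I judged the push mainly from the slide position.
- Between measurements, the force and position during the rolls were not observed.

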